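# Release a tin from the spring rack and stop it with the other finger

## Task

Press the steel key of the spring tin rack all the way down with one fingertip, and let the tin spring out past the latch bar but stop it with the other finger before its front end passes the front edge of the white tray. Finish holding like that: key still fully down, the tin pushing against your finger on the tray. Only touch the tin, do not grip or lift it, and leave everything else where it stands.

Things in the scene. Friction and masses are not known exactly. Their poses are not given: they have to be found in the camera images.
- tin_rack: White spring tin rack fixed to the worktop, 240 mm long, 74 mm wide without the key block. Origin: on the worktop, on the centre line, below the rear face of the latch bar. Its -x is the way the tin springs out (roughly towards the robot), +y across it, z up. Tray top 24 mm above the origin, 66 mm wide between the side rails (y = -33 to +33 mm).
- tray_edge (a point): Middle of the white tray's open front edge, on its top: x = -60, y = 0, z = 24 mm in the rack's frame. In front of the latch bar the side rails (4 mm thick) stand 5 mm above the tray, beside the tin 14 mm. A grey spring housing 34 mm above the tray covers x = 104 to 180 mm at the rear.
- latch (a point): Middle of the top of the latch bar that holds the tin: a steel bar across the tray, rack x = -5 to 0, 9 mm above the tray; it goes down with the key. Once it is down, a sprung plate behind the tin (75 mm stroke) drives the tin out at up to about 0.4 m/s and keeps pushing it with 3 to 5 N.
- key_top (a point): Centre of the top of the steel push key (three dark ribs), 30 mm (rack x) by 24 mm (rack y), in a grey block beside the tray's front part: at x = -30, y = -54, z = 44 mm in the rack's frame when up, so 20 mm above the tray, and 8 mm above the tray when fully down. The grey block's top is 26 mm above the worktop. The point moves with the key.
- key (a joint): How far the key is pressed down: 0 up, 0.012 m fully down. Sprung: 2 N at the start, 5 N fully down, plus up to 3 N rubbing while the tin leans on the latch bar. The tin is let go at 0.007 to 0.009 m. It springs up when released.
- tin_mid (a point): Centre (half-way up) of the flat oblong fish tin in the rack: 105 mm long (along the rack's x), 63 mm wide, 25 mm high, about 0.15 kg, loose on the tray, its sides slightly tapered. Its rim reaches 50 to 52 mm in front of this point, which is at about x = +48 mm in the rack's frame at the start.
- spice_jar: Bystander: spice jar with black lid, 41 mm across, 105 mm high, left of the rack beside the tin. Origin: centre of its underside.
- spare_tin: Bystander: a second tin like the one in the rack, 105 x 63 x 25 mm, lying on the worktop on the key's side of the rack. Origin: centre of its underside.
- round_tin: Bystander: round tin, 57 mm across, 72 mm high, beside the rack's rear end on the key's side. Origin: centre of its underside.
- mug: Bystander: white mug, 82 mm across, 117 mm with its handle, 91 mm high, on the worktop to the right. Origin: centre of its underside.
- lemon: Bystander: lemon, 71 x 53 x 51 mm, on the worktop to the right. Origin: centre of its underside.
- timer: Bystander: wind-up egg timer, 62 mm across and high, on the worktop to the right. Origin: centre of its underside.

How it is judged:
By the outcome, as a careful person would: the job done as asked, in the order asked, and still so for the second after the job is handed in, while the arm keeps its last pose, push and grip.
It also fails if it takes over 34 s, if anything falls off the work surface, if the arm or the gripper's body presses on something with over 40 N, if the wrist force passes 120 N, or if a joint passes its speed limit or range.

## Robot

A 7-joint arm with a two-finger parallel gripper is mounted at the origin on a cart in front of the work surface, level with it; the furniture and walls round the work are solid. World frame = base frame: x ahead of the robot, y to its left, z up, the work surface at z = 0. Lengths are in mm, angles in rad, forces in N, time in s.
With the tool pointing down it reaches from about 400 to 875 mm from the base axis. Payload 4.4 kg.
Tool frame: the origin (TCP) lies at the very end of the fingers, on their centre line; the grasp point (between the pads) lies 19 mm behind it; z points along the fingers, y is the direction in which the jaws open and shut (so a half turn about z gives the same grasp; the last joint's range is limited). The gripper opens to 85 mm and grips with 20 to 120 N. Pads are 22 mm wide; open, the fingers measure 114 mm over their backs; the gripper's body (76 mm by 85 mm) begins 54 mm behind the grasp point. The pads swing forward as they close: fully open they stand 13 mm farther back than shut.
Start: joints at [1.051, 0.628, 0.038, 1.517, -0.027, 0.996, -0.02], TCP at [284.978, -584.213, 231.313] pointing down, gripper open.
Joint ranges: [-3.06, 3.06], [-0.37, 2.12], [-1.25, 1.32], [0.18, 2.47], [-1.1, 4.24], [0.23, 1.98], [-2.94, 2.94]. Speed limits (rad/s): [2.57, 2.57, 3.14, 3.14, 3.14, 3.14, 3.14].

## Interface

Orientations are given as [roll, pitch, yaw] about the fixed x, y, z axes, in that order (R = Rz(yaw) Ry(pitch) Rx(roll)).
In Python, from cell import read_state, get_image, calibration, finish_job gives the robot as it stands. The module is installed in compiled form; this text tells all that it offers.
- The arm moves only by the tool apply_moves, never from a script. Its argument "increments" is a list of rows, each an object of numbers: "tx", "ty", "tz": the shift along the world's x, y, z in m; "rx", "ry", "rz": the turn, a rotation vector about the world's x, y, z in units of 5 degrees (1.0 is 5 degrees); "claw": the finger opening in m, from 0 to 0.0854. In form: [{"tx": .., "ty": .., "tz": .., "rx": .., "ry": .., "rz": .., "claw": ..}, ...]. A call has 1 to 12 rows; each row is the pose to reach, as a shift and turn from the pose commanded when the call began; what a row does not reach only later rows make up. A row lasts 1/10 s, in which the tool goes at most 50 mm and 8.59 degrees, less where a joint would pass 70% of its speed; a pose out of reach is approached as far as the arm can. A call with a gripper value outside its range is refused whole. The fingers move at their own pace and stop on an object; the grip force is fixed at half the most. Time passes only in rows, so rows that repeat a pose let the fingers close. It gives the time, the measured TCP pose, the force and the opening at its end, in the units of the state.
- read_state(): the state, without advancing time (a new reading comes with each control period).
- get_image(name): name is "scene" or "top"; returns the picture (480x640x3 uint8, red, green, blue); there is no depth.
- calibration(name): a dict with "camera_matrix" (3x3 intrinsics, pixels), "origin" and "attitude" of the camera in the world. Camera axes: x right, y up, looking along -z (the intrinsics and any distortion apply to the point x, -y, -z); pixel columns grow to the right and rows downward; lengths in mm; the calibration is good to about 2 mm. A picture is of the moment at which its call begins. calibration takes no time and is no camera call.
- finish_job(): hands the job in, once; it reports no verdict.
The state is a dict: "clock": time; "qpos": joint angles; "qd": joint speeds; "tau": joint torques, N m; "eef_pos": TCP position; "tool_rot": TCP orientation; "force": force on the tool from outside, world axes, zero at the start; "torque": the same for the moment, N m; "width": finger opening in mm.
Only numpy, scipy, OpenCV 4.12 (cv2) and the standard library are available. Lean on these libraries where they do the work, as an engineer would, in place of code of your own. Each camera call takes 0.05 s, during which the arm holds its last target. There are 200 camera calls.

## Working session

There is one attempt and no reset: what is moved stays moved. The work goes in short steps, Python scripts to look and compute and a tool call to move; the robot and the scene stay as the last step left them, time stands still between calls to the robot, and variables do not carry over. Pictures are saved under pics/ and viewed, about 8 in all and at most 12, crops included, and the job is handed in when it is done.

Besides the shell and the picture viewer there is one more tool, called after "Request:" as name([rows], argument=value, ...), one row to a line, values as JSON. apply_moves: Moves the arm, as the interface text tells. Its arguments: {"type":"object","properties":{"increments":{"type":"array"}},"required":["increments"]}

```bash
mkdir -p pics
python3 - <<'E'
from cell import *
import cv2,numpy as np
np.set_printoptions(precision=4,suppress=True)
for n in("scene","top"):
    cv2.imwrite(f"pics/{n}0.png",get_image(n)[:,:,::-1]); print(n,calibration(n))
print(read_state())
E
```

```text
scene {'camera_matrix': array([[587.8143,   0.    , 314.3118],
       [  0.    , 587.8143, 249.0922],
       [  0.    ,   0.    ,   1.    ]]), 'origin': array([-293.231 ,  726.1694,  997.1048]), 'attitude': array([ 0.8759, -0.0106, -2.3412])}
top {'camera_matrix': array([[477.2635,   0.    , 317.5276],
       [  0.    , 477.2635, 245.4276],
       [  0.    ,   0.    ,   1.    ]]), 'origin': array([ 299.8121,  -77.1488, 1179.9259]), 'attitude': array([ 0.1716,  0.0001, -1.5557])}
{'clock': 0.1, 'qpos': array([ 1.0512,  0.6293,  0.0384,  1.5183, -0.027 ,  0.9963, -0.02  ]), 'qd': array([ 0.0002, -0.0029,  0.0017, -0.0018,  0.0004, -0.0005, -0.0001]), 'tau': array([  0.0032, -56.4524,   1.2303, -19.3972,   0.0113,   0.0055,
         0.    ]), 'eef_pos': array([ 284.7209, -583.6958,  230.4823]), 'tool_rot': array([-3.1399,  0.    ,  0.4538]), 'force': array([-0.4994, -0.2174, -0.1019]), 'torque': array([ 0.0273, -0.0074, -0.0048]), 'width': 85.27883890101832}
```

View pics/scene0.png

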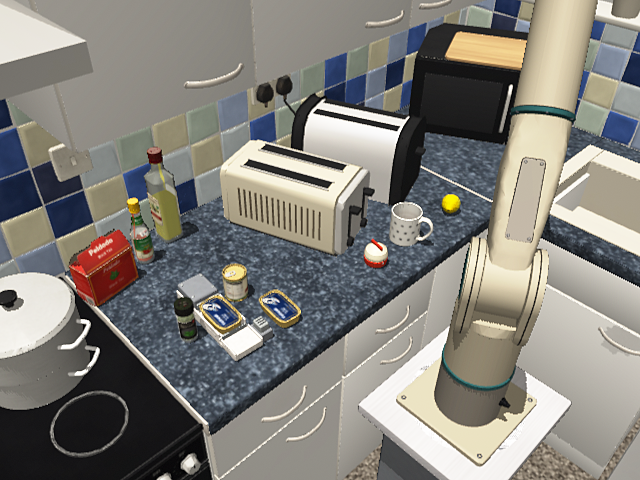

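View pics/top0.png

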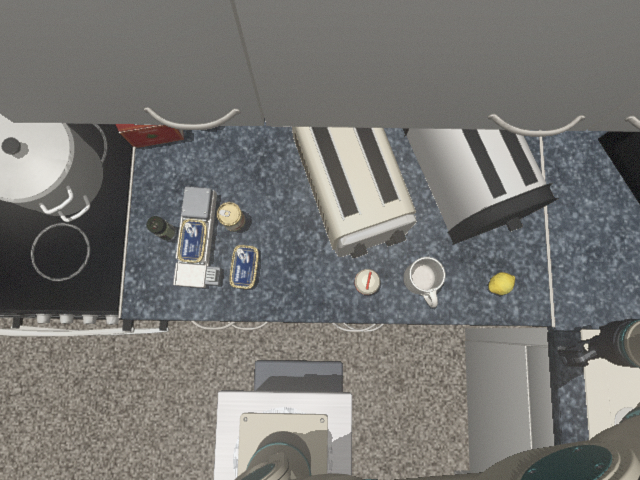

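The rack is at about (190,240) in the top view and (225,320) in the scene view. The key is at top (212,276) and scene (262,326), beside the tray. Next I'll enlarge both.

```bash
cat > h.py <<'E'
import numpy as np, cv2
from scipy.spatial.transform import Rotation as R
from cell import *
np.set_printoptions(precision=2,suppress=True)
def cam(n):
    c=calibration(n); return c['camera_matrix'],np.array(c['origin']),R.from_euler('xyz',c['attitude']).as_matrix()
def proj(n,P):
    K,o,A=cam(n); p=(np.atleast_2d(P)-o)@A; p=p*[1,-1,-1]; q=p@K.T; return q[:,:2]/q[:,2:]
def ray(n,uv,z):
    K,o,A=cam(n); d=np.linalg.solve(K,[uv[0],uv[1],1])*[1,-1,-1]; d=A@d; return o+d*(z-o[2])/d[2]
def crop(n,x0,y0,x1,y1,s,f,im=None):
    im=get_image(n) if im is None else im
    cv2.imwrite(f,cv2.resize(im[y0:y1,x0:x1,::-1],None,fx=s,fy=s,interpolation=cv2.INTER_CUBIC))
E
python3 - <<'E'
from h import *
a=cv2.resize(cv2.imread('pics/top0.png')[180:295,140:265],None,fx=5,fy=5,interpolation=2)
b=cv2.resize(cv2.imread('pics/scene0.png')[260:365,165:305],None,fx=5,fy=5,interpolation=2)
cv2.imwrite('pics/c1.png',a);cv2.imwrite('pics/c2.png',b)
print(proj('top',[284.7,-583.7,230]),proj('scene',[284.7,-583.7,230]),ray('top',(190,274),24))
E
```

```text
[[576.83 339.97]] [[519.81 149.64]] [424.89 235.17  24.  ]
```

View pics/c1.png

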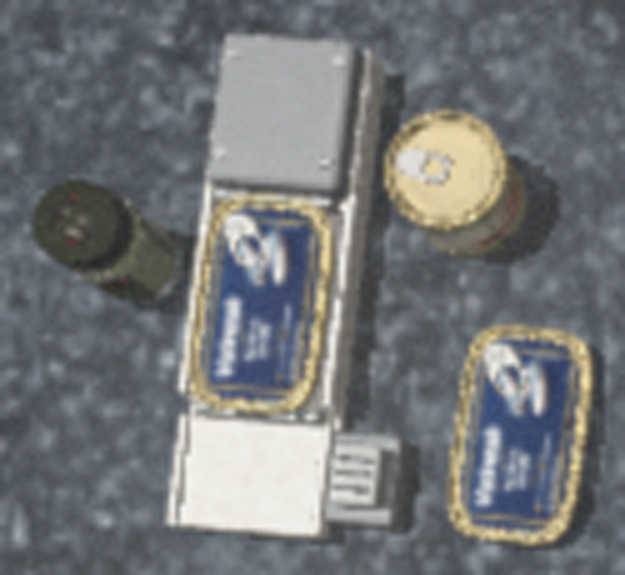

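View pics/c2.png

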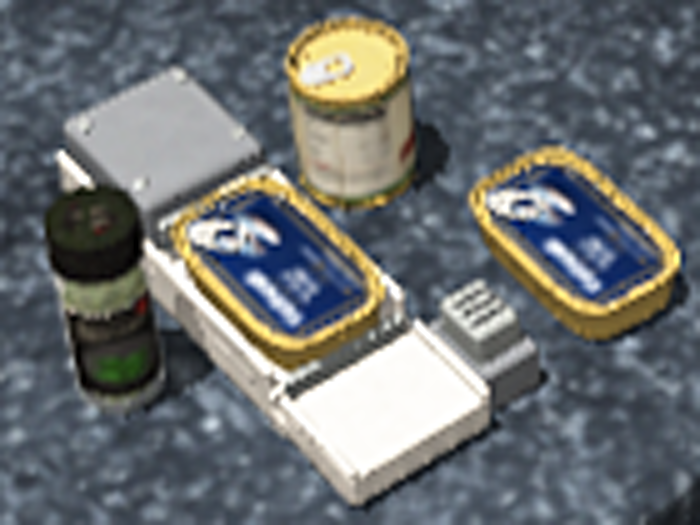

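The top crop shows the front tray corners at about (168,524) and (327,536), the key at (354,473) and the housing corners. The scene crop shows the same corners at (350,490) and (488,405), with the key at (478,303). I'll fit the rack pose to these.

Run:
```python
from h import *
from scipy.optimize import least_squares
f=lambda o,u,v:(o[0]+u/5-.4,o[1]+v/5-.4)
T=(140,180);S=(165,260)
# rack pts (housing y sign flagged)
obs=[('top',f(T,168,524),(-60,37,26)),('top',f(T,327,537),(-60,-37,26)),('top',f(T,354,473),(-30,-54,44)),
('top',f(T,226,36),(180,'w',58)),('top',f(T,357,42),(180,'-w',58)),('top',f(T,342,190),(104,'-w',58)),('top',f(T,209,184),(104,'w',58)),
('scene',f(S,478,305),(-30,-54,44)),('scene',f(S,490,403),(-60,-37,26)),('scene',f(S,350,476),(-60,37,26)),
('scene',f(S,180,69),(180,'-w',58)),('scene',f(S,66,128),(180,'w',58)),('scene',f(S,262,152),(104,'-w',58))]
def world(p,q):
    c,s=np.cos(p[2]),np.sin(p[2]); y={'w':p[4],'-w':-p[4]}.get(q[1],q[1])
    return np.array([p[0]+c*q[0]-s*y,p[1]+s*q[0]+c*y,q[2]+p[3]])
res=lambda p:np.concatenate([proj(n,world(p,q))[0]-uv for n,uv,q in obs])
for fixz in(0,1):
    r=least_squares(lambda p:res(p)*1.0 if not fixz else res(np.r_[p[:3],0,p[4]]),[480,235,0,0,34],x_scale=[10,10,.1,10,10],loss='soft_l1')
    print(r.x,'\n',r.fun.reshape(-1,2).T)
p=np.r_[r.x[:3],0,r.x[4]]
for nm,q in dict(key=(-30,-54,44),edge=(-60,0,24),latch=(-2.5,0,33),tinfront=(-3,0,49)).items():
    w=world(p,q);print(nm,w,proj('top',w),proj('scene',w))
# two-view key triangulation
def tri(a,b):
    g=lambda P:np.r_[proj('top',P)[0]-a,proj('scene',P)[0]-b]
    r=least_squares(g,[440,200,40]);return r.x,r.fun
print(tri(f(T,354,473),f(S,478,305)))
print(tri(f(T,327,537),f(S,490,403)))
for nm,uv,z in (('spare',f(T,521,435),25),('jar',f(T,85,225),105),('round',f(T,447,168),72),('tin',f(T,262,303),49)): print(nm,ray('top',uv,z))
```

```text
[457.05 233.03  -0.07  -4.79  31.51] 
 [[ 0.52 -1.03  0.38  0.33 -0.31 -1.08 -0.33  0.63  0.48  0.37 -0.   -0.46
   1.19]
 [-0.18 -0.28  0.01 -1.16 -0.32  0.27 -0.62  1.98 -0.52  1.81 -0.31 -0.52
   0.12]]
[455.8  232.97  -0.07   0.03  30.9 ] 
 [[-0.1  -1.52 -0.08  0.1  -0.93 -1.76 -0.6   0.91  0.76  0.56 -0.06 -0.13
   1.16]
 [ 0.14  0.08  0.32 -1.23 -0.4   0.31 -0.56  0.79 -1.67  0.65 -1.48 -1.92
  -1.02]]
key [422.21 181.13  44.  ] [[210.32 274.52]] [[261.11 321.39]]
edge [395.94 237.04  24.  ] [[188.5  285.88]] [[249.52 347.48]]
latch [453.31 233.14  33.  ] [[190.57 261.93]] [[234.05 329.3 ]]
tinfront [452.81 233.17  49.  ] [[188.79 261.22]] [[233.61 324.43]]
(array([423.66, 181.35,  45.26]), array([-0.26, -0.34,  0.38,  0.1 ]))
(array([395.57, 199.4 ,  17.78]), array([-0.38, -0.51,  0.55,  0.14]))
spare [444.86 104.89  25.  ]
jar [529.17 297.15 105.  ]
round [566.58 138.08  72.  ]
tin [504.   228.57  49.  ]
```

Run:
```python
from h import *
for u,v in((398,237),(345,254),(512,223),(460,240),(425,265)):print(u,v,ray('top',(u,v),0),ray('top',(u,v),150),ray('top',(u,v),200))
```

```text
398 237 [ 528.85 -276.11    0.  ] [ 499.73 -250.82  150.  ] [ 490.03 -242.38  200.  ]
345 254 [ 483.55 -142.96    0.  ] [ 460.19 -134.6   150.  ] [ 452.4  -131.81  200.  ]
512 223 [ 569.26 -564.94    0.  ] [ 535.01 -502.93  150.  ] [ 523.59 -482.26  200.  ]
460 240 [ 523.52 -431.85    0.  ] [ 495.08 -386.76  150.  ] [ 485.6  -371.73  200.  ]
425 265 [ 458.83 -342.39    0.  ] [ 438.61 -308.67  150.  ] [ 431.87 -297.43  200.  ]
```

Request:
apply_moves([
  {"tx": 0.02,"ty": 0.02,"tz": 0.04,"claw": 0.042},
  {"tx": 0.04,"ty": 0.05,"tz": 0.07,"claw": 0.042},
  {"tx": 0.06,"ty": 0.09,"tz": 0.08,"claw": 0.042},
  {"tx": 0.08,"ty": 0.13,"tz": 0.08,"claw": 0.042},
  {"tx": 0.1,"ty": 0.17,"tz": 0.08,"claw": 0.042},
  {"tx": 0.11,"ty": 0.21,"tz": 0.08,"claw": 0.042},
  {"tx": 0.12,"ty": 0.25,"tz": 0.08,"claw": 0.042},
  {"tx": 0.13,"ty": 0.29,"tz": 0.08,"claw": 0.042},
])

```text
$.increments[0]: bad value
```

Request:
apply_moves([
  {"tx": 0.02,"ty": 0.02,"tz": 0.04,"rx": 0,"ry": 0,"rz": 0,"claw": 0.042},
  {"tx": 0.04,"ty": 0.05,"tz": 0.07,"rx": 0,"ry": 0,"rz": 0,"claw": 0.042},
  {"tx": 0.06,"ty": 0.09,"tz": 0.08,"rx": 0,"ry": 0,"rz": 0,"claw": 0.042},
  {"tx": 0.08,"ty": 0.13,"tz": 0.08,"rx": 0,"ry": 0,"rz": 0,"claw": 0.042},
  {"tx": 0.1,"ty": 0.17,"tz": 0.08,"rx": 0,"ry": 0,"rz": 0,"claw": 0.042},
  {"tx": 0.11,"ty": 0.21,"tz": 0.08,"rx": 0,"ry": 0,"rz": 0,"claw": 0.042},
  {"tx": 0.12,"ty": 0.25,"tz": 0.08,"rx": 0,"ry": 0,"rz": 0,"claw": 0.042},
  {"tx": 0.13,"ty": 0.29,"tz": 0.08,"rx": 0,"ry": 0,"rz": 0,"claw": 0.042},
])

```text
clock: 0.9
eef_pos: [415.0, -292.4, 311.0]
tool_rot: [-3.141, 0.0, 0.454]
force: [0.5, 0.6, 0.3]
width: 42.0
```

Request:
apply_moves([
  {"tx": 0.0,"ty": 0.04,"tz": 0,"rx": 0,"ry": 0,"rz": -0.2,"claw": 0.042},
  {"tx": 0.0,"ty": 0.08,"tz": 0,"rx": 0,"ry": 0,"rz": -0.4,"claw": 0.042},
  {"tx": 0.0,"ty": 0.12,"tz": 0,"rx": 0,"ry": 0,"rz": -0.6,"claw": 0.042},
  {"tx": 0.0,"ty": 0.16,"tz": 0,"rx": 0,"ry": 0,"rz": -0.8,"claw": 0.042},
  {"tx": 0.0,"ty": 0.2,"tz": 0,"rx": 0,"ry": 0,"rz": -1.0,"claw": 0.042},
  {"tx": 0.0,"ty": 0.24,"tz": 0,"rx": 0,"ry": 0,"rz": -1.2,"claw": 0.042},
  {"tx": 0.0,"ty": 0.28,"tz": 0,"rx": 0,"ry": 0,"rz": -1.4,"claw": 0.042},
  {"tx": 0.0,"ty": 0.32,"tz": 0,"rx": 0,"ry": 0,"rz": -1.6,"claw": 0.042},
  {"tx": 0.0,"ty": 0.36,"tz": 0,"rx": 0,"ry": 0,"rz": -1.8,"claw": 0.042},
  {"tx": 0.0,"ty": 0.4,"tz": 0,"rx": 0,"ry": 0,"rz": -2.0,"claw": 0.042},
  {"tx": 0.002,"ty": 0.45,"tz": 0,"rx": 0,"ry": 0,"rz": -2.2,"claw": 0.042},
  {"tx": 0.004,"ty": 0.5,"tz": 0,"rx": 0,"ry": 0,"rz": -2.34,"claw": 0.042},
])

```text
clock: 2.1
eef_pos: [418.7, 207.1, 311.3]
tool_rot: [3.141, 0.0, 0.248]
force: [1.3, 0.4, 1.6]
width: 41.8
```

Request:
apply_moves([
  {"tx": 0,"ty": 0.001,"tz": -0.04,"rx": 0,"ry": 0,"rz": 0,"claw": 0.042},
  {"tx": 0,"ty": 0.001,"tz": -0.08,"rx": 0,"ry": 0,"rz": 0,"claw": 0.042},
  {"tx": 0,"ty": 0.001,"tz": -0.12,"rx": 0,"ry": 0,"rz": 0,"claw": 0.042},
  {"tx": 0,"ty": 0.001,"tz": -0.16,"rx": 0,"ry": 0,"rz": 0,"claw": 0.042},
  {"tx": 0,"ty": 0.001,"tz": -0.19,"rx": 0,"ry": 0,"rz": 0,"claw": 0.042},
  {"tx": 0,"ty": 0.001,"tz": -0.22,"rx": 0,"ry": 0,"rz": 0,"claw": 0.042},
  {"tx": 0,"ty": 0.001,"tz": -0.24,"rx": 0,"ry": 0,"rz": 0,"claw": 0.042},
  {"tx": 0,"ty": 0.001,"tz": -0.24,"rx": 0,"ry": 0,"rz": 0,"claw": 0.042},
])

```text
clock: 2.9
eef_pos: [417.1, 205.8, 69.0]
tool_rot: [3.14, 0.005, 0.25]
force: [-0.6, -0.4, 0.5]
width: 42.4
```

Run:
```python
from h import *
s=read_state();print(s['eef_pos'],s['tool_rot'],s['force'],s['qpos'])
a=get_image('top')[200:300,140:260,::-1];b=get_image('scene')[250:370,175:295,::-1]
a=cv2.resize(a,(600,500),interpolation=2);b=cv2.resize(b,(600,600),interpolation=2)
cv2.imwrite('pics/d1.png',cv2.resize(np.hstack([a,b[:500]]),(800,333),interpolation=3)); cv2.imwrite('pics/d2.png',b)
for q in('top','scene'):print(proj(q,s['eef_pos']))
```

```text
[417.12 205.76  69.  ] [3.14 0.01 0.25] [-0.57 -0.37  0.49] [-0.43  0.66 -0.14  2.15  0.24  0.36 -2.08]
[[197.3  275.35]]
[[253.31 320.44]]
```

View pics/d2.png

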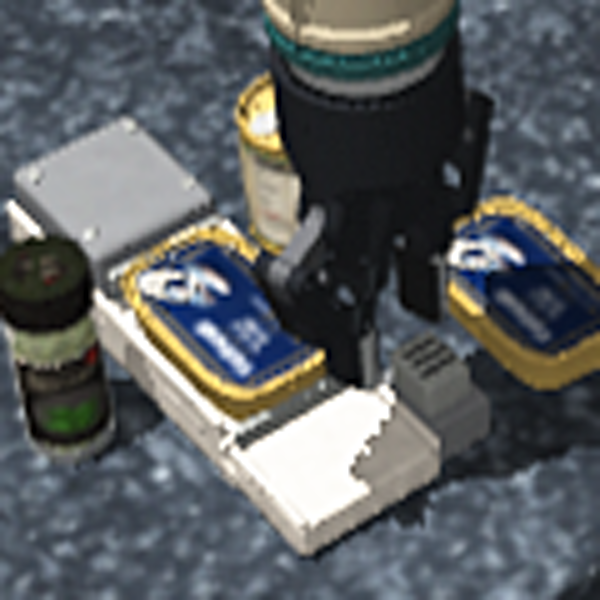

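Run:
```python
from h import *
t=np.array([417.1,205.8,69]);d=28.5*np.array([np.sin(.25),-np.cos(.25),0])
for P in(t+d,t-d,t+d-[0,0,25],t-d-[0,0,25]):print(P,(proj('scene',P)[0]-[175,250])*5,(proj('top',P)[0]-[140,200])*5)
```

```text
[424.15 178.19  69.  ] [430.14 311.68] [346.27 362.66]
[410.05 233.41  69.  ] [351.72 394.1 ] [226.45 390.93]
[424.15 178.19  44.  ] [432.83 351.25] [357.96 368.66]
[410.05 233.41  44.  ] [355.48 433.81] [240.76 396.33]
```

View pics/d1.png

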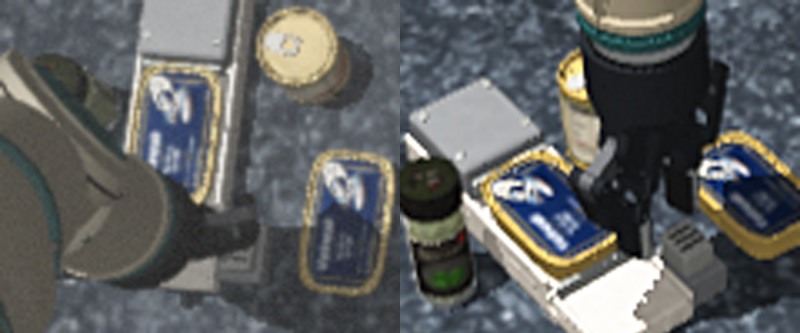

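Fingertip A sits over the key and B over the front tray, within about 3 mm. I'll nudge +y and lower to the key.

Request:
apply_moves([
  {"tx": 0.001,"ty": 0.003,"tz": -0.008,"rx": 0,"ry": 0,"rz": 0,"claw": 0.042},
  {"tx": 0.001,"ty": 0.003,"tz": -0.016,"rx": 0,"ry": 0,"rz": 0,"claw": 0.042},
  {"tx": 0.001,"ty": 0.003,"tz": -0.02,"rx": 0,"ry": 0,"rz": 0,"claw": 0.042},
  {"tx": 0.001,"ty": 0.003,"tz": -0.023,"rx": 0,"ry": 0,"rz": 0,"claw": 0.042},
  {"tx": 0.001,"ty": 0.003,"tz": -0.025,"rx": 0,"ry": 0,"rz": 0,"claw": 0.042},
  {"tx": 0.001,"ty": 0.003,"tz": -0.025,"rx": 0,"ry": 0,"rz": 0,"claw": 0.042},
])

```text
clock: 3.6
eef_pos: [419.9, 209.6, 46.1]
tool_rot: [3.141, 0.0, 0.25]
force: [0.4, 0.4, 0.6]
width: 42.0
```

Request:
apply_moves([
  {"tx": -0.001,"ty": 0,"tz": -0.002,"rx": 0,"ry": 0,"rz": 0,"claw": 0.042},
  {"tx": -0.001,"ty": 0,"tz": -0.004,"rx": 0,"ry": 0,"rz": 0,"claw": 0.042},
  {"tx": -0.001,"ty": 0,"tz": -0.005,"rx": 0,"ry": 0,"rz": 0,"claw": 0.042},
  {"tx": -0.001,"ty": 0,"tz": -0.005,"rx": 0,"ry": 0,"rz": 0,"claw": 0.042},
])

```text
clock: 4.0
eef_pos: [418.9, 209.7, 41.3]
tool_rot: [3.142, 0.0, 0.25]
force: [-0.5, 0.5, -0.3]
width: 41.8
```

Run:
```python
from h import *
b=get_image('scene')[280:360,205:295,::-1]
cv2.imwrite('pics/e.png',cv2.resize(b,(720,640),interpolation=2)[:600])
s=read_state();print(s['eef_pos'],s['force'],s['torque'])
```

```text
[418.91 209.73  41.31] [-0.48  0.63  0.35] [-0.04  0.07 -0.04]
```

View pics/e.png

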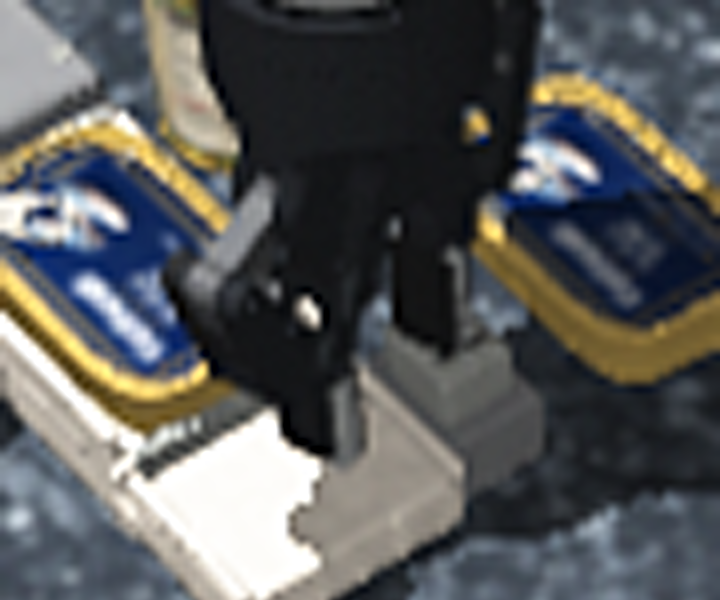

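Finger A is just above the key (e.png, about (430,340)) and B is in front of the latch at about (325,455), on the centre line. I'll shift 5 mm forward for more tin travel, then press.

Request:
apply_moves([
  {"tx": -0.005,"ty": 0,"tz": 0.001,"rx": 0,"ry": 0,"rz": 0,"claw": 0.042},
  {"tx": -0.005,"ty": 0,"tz": 0,"rx": 0,"ry": 0,"rz": 0,"claw": 0.042},
  {"tx": -0.005,"ty": 0,"tz": -0.003,"rx": 0,"ry": 0,"rz": 0,"claw": 0.042},
  {"tx": -0.005,"ty": 0,"tz": -0.005,"rx": 0,"ry": 0,"rz": 0,"claw": 0.042},
  {"tx": -0.005,"ty": 0,"tz": -0.005,"rx": 0,"ry": 0,"rz": 0,"claw": 0.042},
])

```text
clock: 4.55
eef_pos: [413.5, 209.6, 36.0]
tool_rot: [3.141, 0.001, 0.25]
force: [-1.0, 0.0, 1.9]
width: 41.8
```

Request:
apply_moves([
  {"tx": 0,"ty": 0,"tz": -0.003,"rx": 0,"ry": 0,"rz": 0,"claw": 0.042},
  {"tx": 0,"ty": 0,"tz": -0.005,"rx": 0,"ry": 0,"rz": 0,"claw": 0.042},
  {"tx": 0,"ty": 0,"tz": -0.005,"rx": 0,"ry": 0,"rz": 0,"claw": 0.042},
])

```text
clock: 4.85
eef_pos: [413.5, 209.6, 31.0]
tool_rot: [3.141, 0.001, 0.251]
force: [-2.6, -0.5, 4.0]
width: 42.0
```

Request:
apply_moves([
  {"tx": 0,"ty": 0,"tz": -0.003,"rx": 0,"ry": 0,"rz": 0,"claw": 0.042},
  {"tx": 0,"ty": 0,"tz": -0.006,"rx": 0,"ry": 0,"rz": 0,"claw": 0.042},
  {"tx": 0,"ty": 0,"tz": -0.007,"rx": 0,"ry": 0,"rz": 0,"claw": 0.042},
  {"tx": 0,"ty": 0,"tz": -0.007,"rx": 0,"ry": 0,"rz": 0,"claw": 0.042},
  {"tx": 0,"ty": 0,"tz": -0.007,"rx": 0,"ry": 0,"rz": 0,"claw": 0.042},
])

```text
clock: 5.35
eef_pos: [413.5, 209.1, 28.5]
tool_rot: [3.14, -0.001, 0.25]
force: [-11.1, -2.0, 61.2]
width: 42.1
```

Request:
apply_moves([
  {"tx": 0,"ty": 0,"tz": 0.002,"rx": 0,"ry": 0,"rz": 0,"claw": 0.042},
  {"tx": 0,"ty": 0,"tz": 0.003,"rx": 0,"ry": 0,"rz": 0,"claw": 0.042},
  {"tx": 0,"ty": 0,"tz": 0.003,"rx": 0,"ry": 0,"rz": 0,"claw": 0.042},
  {"tx": 0,"ty": 0,"tz": 0.003,"rx": 0,"ry": 0,"rz": 0,"claw": 0.042},
])

```text
clock: 5.75
eef_pos: [413.5, 209.4, 29.4]
tool_rot: [3.141, -0.0, 0.25]
force: [-7.7, -0.5, 31.6]
width: 41.9
```

Run:
```python
from h import *
b=get_image('scene')[280:360,205:295,::-1]
cv2.imwrite('pics/f.png',cv2.resize(b,(720,640),interpolation=2)[:600])
s=read_state();print(s['eef_pos'],s['force'],s['torque'],s['clock'])
```

```text
[413.5  209.37  29.36] [-7.35 -1.14 31.47] [-0.97  1.34  0.01] 5.8
```

View pics/f.png

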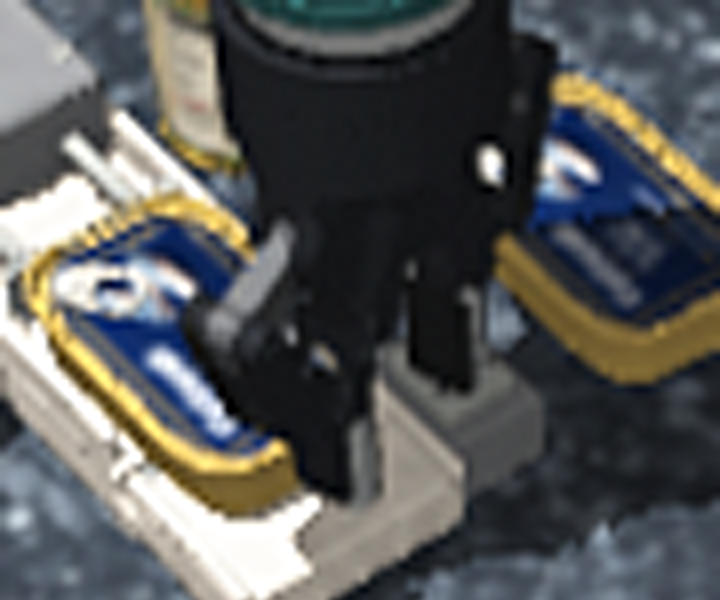

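The tin has sprung out past the latch and rests against finger B on the tray (front end about (240,510)–(295,490)), still behind the tray's front edge. The moment of −0.97 Nm at 31 N puts the whole load at finger A, so the key is on its stop. I'll ease the push a little.

Request:
apply_moves([
  {"tx": 0,"ty": 0,"tz": 0.001,"rx": 0,"ry": 0,"rz": 0,"claw": 0.042},
  {"tx": 0,"ty": 0,"tz": 0.001,"rx": 0,"ry": 0,"rz": 0,"claw": 0.042},
  {"tx": 0,"ty": 0,"tz": 0.001,"rx": 0,"ry": 0,"rz": 0,"claw": 0.042},
  {"tx": 0,"ty": 0,"tz": 0.001,"rx": 0,"ry": 0,"rz": 0,"claw": 0.042},
  {"tx": 0,"ty": 0,"tz": 0.001,"rx": 0,"ry": 0,"rz": 0,"claw": 0.042},
  {"tx": 0,"ty": 0,"tz": 0.001,"rx": 0,"ry": 0,"rz": 0,"claw": 0.042},
  {"tx": 0,"ty": 0,"tz": 0.001,"rx": 0,"ry": 0,"rz": 0,"claw": 0.042},
  {"tx": 0,"ty": 0,"tz": 0.001,"rx": 0,"ry": 0,"rz": 0,"claw": 0.042},
])

```text
clock: 6.6
eef_pos: [413.5, 209.4, 29.7]
tool_rot: [3.141, -0.0, 0.25]
force: [-5.7, -0.7, 22.1]
width: 41.9
```

Run:
```python
from h import *
print(proj('top',[380,240,49]))
a=get_image('scene')[255:365,175:305,::-1]; b=get_image('top')[200:300,140:260,::-1]
cv2.imwrite('pics/g.png',cv2.resize(np.hstack([a,cv2.copyMakeBorder(b,0,10,0,0,cv2.BORDER_CONSTANT)]),(800,352),interpolation=2))
s=read_state();print(s['eef_pos'],s['force'],s['torque'],s['clock'])
```

```text
[[184.02 291.68]]
[413.49 209.43  29.64] [-4.98 -0.26 22.32] [-0.67  1.09  0.09] 6.7
```

View pics/g.png

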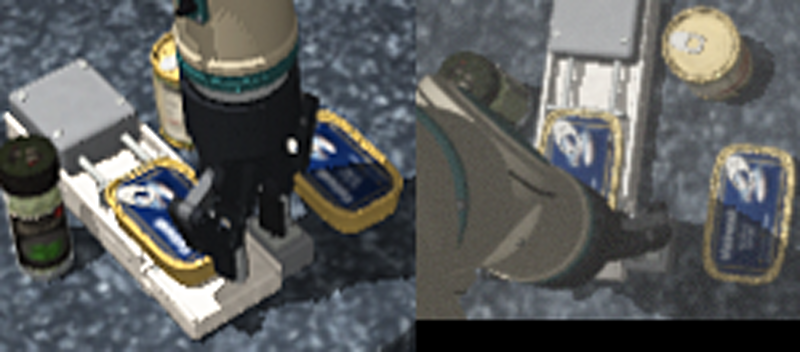

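Both views show the tin held on the tray, the key down and the bystanders unmoved. The force is steady at 22 N down and 5 N from the tin, so I'm handing in.

```bash
python3 -c "
from cell import *
print(finish_job())"
```

```text
the job is handed in; nothing more can be done
None
```

The key is held fully down with one fingertip, and the tin has sprung out past the latch bar and rests against the other finger on the tray. I handed the job in at about 6.7 s in that hold.

**How it was done:** I fitted the rack's pose from both cameras. I then set the gripper at a 42 mm opening, turned about 18° to the rack. One tip pressed the key while the other stood on the tray's centre line, far enough forward for the tin to pass the latch.

**Last checks:**
- **Key:** the push was steady at about 22 N, well above the spring's 5 N plus up to 3 N of rubbing. The measured moment puts the load at the key finger, so the key is on its stop.
- **Tin:** it pushes back with about 5 N. From the geometry its front end stands near rack x = −36 mm, about 24 mm short of the tray edge. That was not measured directly; the pictures agree with it.
- **Bystanders:** the jar, round tin and spare tin looked unmoved in the last pictures. The mug, lemon and timer were outside that crop; the arm passed at least 300 mm above the worktop on that side.

**What disagreed or went wrong:**
- The first push overshot briefly to about 61 N on the key finger, under the 120 N wrist limit, and I eased it at once.
- The TCP read about 3 mm lower than the fingertips, since the pads stand back when partly open.
- Fitting the rack's height freely put it about 5 mm too low, so I held it at the worktop. The two-view key height of 45 mm agreed with the given 44 mm, but a front tray corner came out about 8 mm low.

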